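Reload the cake-carton stapler

TASK

Load the full-length strip of staples that fits the bench stapler: push the sprung follower back with the end of the strip, press the strip down flat on the floor of the channel between the follower and the nose, then slide the cover rail fully closed over it. Leave the too-wide strip, the short leftover the jar, the mug and the scraper where they are, and let go of everything.

Things in the scene. Friction and masses are not known exactly. Their poses are not given: they have to be found in the camera images.
- stapler: Grey bench carton stapler, fixed. Origin on the counter under the middle of its channel; z up, x across the channel, y along it from nose (-y) to tail (+y). Base plate 100 x 320 x 12 mm (y -150 to +170). Open channel 38 mm wide inside, floor 60 mm above the counter; side walls 10 mm high, flared at the top edge (highest 75 mm above the counter, 24 mm either side of the middle line).
- nose (a point): Middle of the channel floor at the inner face of the nose (y -115 mm in the stapler's frame); same axes as the stapler. The nose is a steel stop plate 12 mm thick closing the -y end; its top is 9 mm above this point and nothing beyond it is higher.
- follower_front (a point): Front face of the follower, middle, 15 mm above the channel floor. Dark block 33 mm wide, 24 long, top 29 mm above the floor, sprung towards the nose. At rest 60 mm behind the nose, pushing with 5.6 N; 9.5 N when pushed back along +y to its hard stop, where the gap to the nose is only 4 to 5 mm more than the strip's length: the stop is felt as a sudden rise in force.
- handle_top (a point): Top of the press handle that stands up at the stapler's tail: fixed, a bar 90 mm wide (x), 24 mm thick, its top about 205 mm above the counter. An obstacle only.
- strip_mid (a point): Centre of the strip to load: copper stick of staples, a bar 34 mm wide (x), 110 long (y), 30 high (z), 0.15 to 0.3 kg, flat on the counter; either end may lead. Loaded it lies on the channel floor with its front end on the nose: centre 55 mm behind the nose face, 15 above the floor (0, -60, 75 in the stapler's frame). Let go, the spring carries it to the nose and can jam it part-way down: press it home.
- rail (a joint): Opening of the sliding steel cover rail, m: 0 = fully closed over the strip, 0.13 = fully open to the tail. Slides along the stapler's y with about 3 N friction and stays where left. Cover 120 mm long, 62 wide, plate 94 to 98 mm above the counter, so only a strip flat on the floor passes under it. Its nose-side edge is at y = -115 mm plus the opening.
- rail_tab (a point): Centre of the black upright tab on the cover rail, by which it is slid: 10 mm thick (x), 50 long (y), standing 34 mm above the cover plate, top 132 mm above the counter; this point is 117 above the counter. At y = -55 mm plus the opening in the stapler's frame.
- wide_strip_mid (a point): Centre of a strip of the same length and height but 50 mm wide: too wide for the channel. Leave it.
- stub_mid (a point): Centre of a leftover strip of the right width but only 45 mm long. Leave it.
- jar: Amber glass jar, 72 mm across, 85 mm high; origin under its middle. Leave it.
- mug: White mug, 80 mm across, 85 mm high; origin under its middle. Leave it.
- scraper: Steel dough scraper lying flat, blade 76 x 120 mm, black round handle 22 mm thick along one edge; origin under the blade's middle. Leave it.

How it is judged:
By the outcome, as a careful person would: the job done as asked, in the order asked, and still so for the second after the job is handed in, with the robot touching nothing.
It also fails if it takes over 67 s, if anything falls off the work surface, if the arm or the gripper's body presses on something with over 40 N, if the wrist force passes 120 N, or if a joint passes its speed limit or range.

ROBOT

A 6-joint arm with a two-finger parallel gripper is mounted at the origin on the work surface. World frame = base frame: x ahead of the robot, y to its left, z up, the work surface at z = 0. Lengths are in mm, angles in degrees, forces in N, time in s.
With the tool pointing down it reaches from about 275 to 1000 mm from the base axis. Payload 8.4 kg.
Tool frame: the origin (TCP) lies midway between the tips of the shut fingers; the grasp point (between the pads) lies 19 mm behind it; x points along the fingers, y is the direction in which the jaws open and shut, and the axes are right-handed (so a half turn about x gives the same grasp; the last joint's range is limited). The gripper opens to 85 mm and grips with 20 to 120 N. Pads are 22 mm wide; open, the fingers measure 114 mm over their backs; the gripper's body (76 mm by 85 mm) begins 54 mm behind the grasp point. The pads swing forward as they close: fully open they stand 13 mm farther back than shut.
Start: joints at [-76.513, 20.225, 93.587, -0, 66.188, -0.138], TCP at [147.227, -607.414, 231.281] pointing down, gripper open.
Joint ranges: [-150.9, 150.9], [-52.94, 120.26], [3.33, 152.33], [-74.26, 254.26], [0, 154.13], [-172.89, 172.89]. Speed limits (degrees/s): [127.2, 127.2, 159.86, 180, 180, 180].

INTERFACE

Orientations are given as a 3x3 rotation matrix whose columns are the frame's x, y, z axes.
In Python, from plant import r gives the robot as it stands.
- The arm moves only by the tool send_rows, never from a script. Its argument "steps" is one flat list of numbers, 7 for each row, row after row: the gripper command: -1 is shut, 1 is fully open, values between are in proportion, then the shift along the tool's x, y, z in m, then the turn, a rotation vector about the tool's x, y, z in rad. In form: [jaw, dx, dy, dz, ax, ay, az, jaw, dx, dy, dz, ax, ay, az, ...]. A call has exactly 8 rows; each row shifts and turns the commanded pose from where the row before left it, along the tool's axes as they then stand; what a row does not reach is not made up. A row lasts 1/10 s, in which the tool goes at most 50 mm and 8.59 degrees, less where a joint would pass 70% of its speed; a pose out of reach is approached as far as the arm can. A call is refused whole if a number of a shift passes 0.05 or a number of a turn 0.15, either way. A call with a gripper value outside its range is refused whole. The fingers move at their own pace and stop on an object; "force" is the grip in N (left out, the last holds). Time passes only in rows, so rows that do not move let the fingers close, or fill a call up. It gives the time, the measured TCP pose, the force and the opening at its end, in the units of the state.
- r.observe(): the state, without advancing time (a new reading comes with each control period).
- r.snapshot(name): name is "scene" or "side" or "wrist"; returns the picture (480x640x3 uint8, red, green, blue); there is no depth.
- r.camera_info(name): a dict with "fov_y" (degrees; the focal length in pixels is half the picture's height over the tangent of half this angle, whatever the lens; pixels are square), "cx", "cy" (the principal point, pixels), "dist_coeffs" ([k1, k2, p1, p2, k3] as OpenCV has them; the pictures are not rectified), "R" (3x3) and "t" (3): a world point X has camera coordinates R X + t. Camera axes: x right, y down, z forward; pixel columns grow to the right and rows downward; lengths in mm; the calibration is good to about 2 mm. A picture is of the moment at which its call begins: read the wrist's pose just before it. camera_info takes no time and is no camera call; for the wrist camera it gives the pose at the moment of the call.
- r.close_job(): hands the job in, once; it reports no verdict.
The state is a dict: "clock": time; "qpos": joint angles; "qd": joint speeds; "effort": joint torques, N m; "eef_pos": TCP position; "orientation": TCP orientation; "wrist_force": force on the tool from outside, world axes, zero at the start; "moment": the same for the moment, N m; "width": finger opening in mm.
Only numpy, scipy, OpenCV 4.12 (cv2) and the standard library are available. Lean on these libraries where they do the work, as an engineer would, in place of code of your own. Each camera call takes 0.05 s, during which the arm holds its last target.

## Working session

There is one attempt and no reset: what is moved stays moved. The work goes in short steps, Python scripts to look and compute and a tool call to move; the robot and the scene stay as the last step left them, time stands still between calls to the robot, and variables do not carry over. Pictures are saved under pics/ and viewed, and the job is handed in when it is done.

Besides the shell and the picture viewer there is one more tool, called after "Emit:" in YAML: its name, and indented under it one key for each argument. send_rows: Moves the arm, as the interface text tells. Its arguments: {"type":"object","properties":{"steps":{"type":"array"},"force":{"type":"number"}},"required":["steps"]}

```bash
ls; mkdir -p pics
python3 - <<'E'
from plant import r
import cv2
s=r.observe();print({k:s[k] for k in s})
for n in("scene","side","wrist"):
    ci=r.camera_info(n);print(n,ci)
    cv2.imwrite(f"pics/{n}0.png",r.snapshot(n)[:,:,::-1])
E
```

```text
pics
{'clock': 0.0, 'qpos': array([-7.65129239e+01,  2.02635057e+01,  9.36303874e+01,  3.13281913e-04,
        6.61880684e+01, -1.37763883e-01]), 'qd': array([-0.03957266, -0.06724019,  0.0926952 ,  0.02422004,  0.0216399 ,
        0.02859703]), 'effort': array([-2.24891766e-03, -6.05249977e+01, -3.42072880e+01, -5.19710261e-05,
        9.44990607e-03, -2.45873764e-05]), 'eef_pos': array([ 147.11146658, -606.93395466,  230.54078474]), 'orientation': array([[-3.28764876e-04,  2.35561090e-01, -9.71859488e-01],
       [ 1.39221486e-03, -9.71858491e-01, -2.35561319e-01],
       [-9.99998977e-01, -1.43048151e-03, -8.43871319e-06]]), 'wrist_force': array([ 0.7838139 , -0.50247729, -0.17470102]), 'moment': array([ 0.00584135, -0.03095409, -0.00692888]), 'width': 85.1174478617386}
scene {'fov_y': 45.962576348310655, 'cx': 325.56402420448836, 'cy': 240.30102899982455, 'dist_coeffs': array([-0.01219929,  0.        ,  0.        ,  0.        ,  0.        ]), 'R': array([[ 0.82230098,  0.56878271, -0.0175309 ],
       [ 0.41997342, -0.62737601, -0.65576038],
       [-0.38398363,  0.53186989, -0.75476552]]), 't': array([-429.07027554, -184.12857176, 1713.93495293])}
side {'fov_y': 46.549976495175045, 'cx': 319.02759596644313, 'cy': 236.6726192022091, 'dist_coeffs': array([-0.11320244,  0.        ,  0.        ,  0.        ,  0.        ]), 'R': array([[-0.90327136, -0.42905092, -0.00401933],
       [-0.29612798,  0.63015581, -0.71778261],
       [ 0.31049809, -0.64716224, -0.69625568]]), 't': array([ 495.68787697,  334.64616451, 1298.83930992])}
wrist {'fov_y': 64.09942872748358, 'cx': 319.341811571093, 'cy': 242.13830275412488, 'dist_coeffs': array([-0.00381797,  0.        ,  0.        ,  0.        ,  0.        ]), 'R': array([[ 0.23667166, -0.97158914, -0.00103353],
       [-0.91800438, -0.22396696,  0.3272717 ],
       [-0.31820511, -0.07650715, -0.94492971]]), 't': array([-624.47506113,  -43.5040444 ,  382.2884391 ])}
```

View pics/scene0.png

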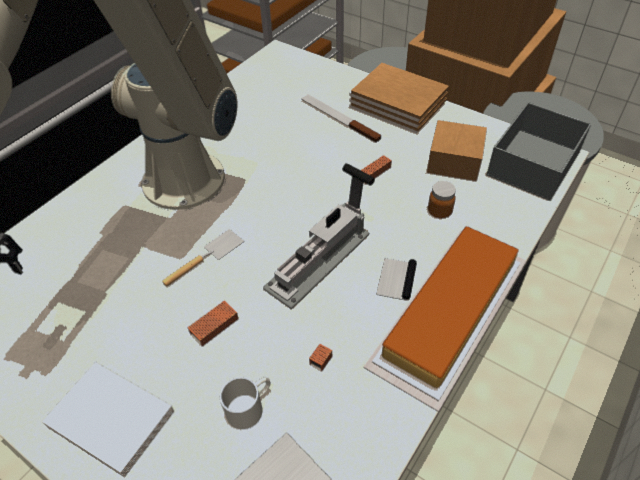

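View pics/side0.png

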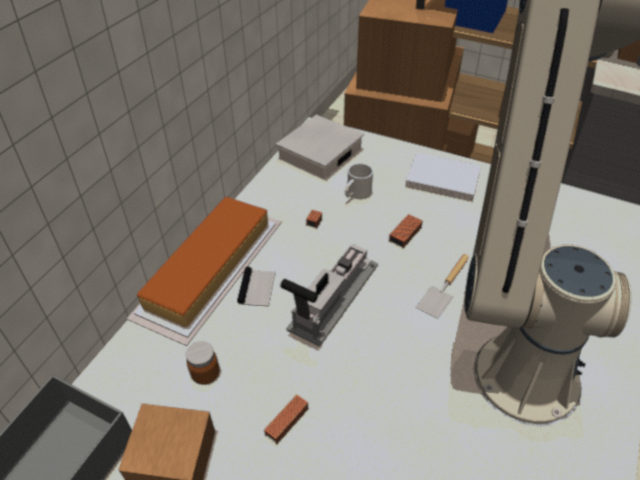

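View pics/wrist0.png

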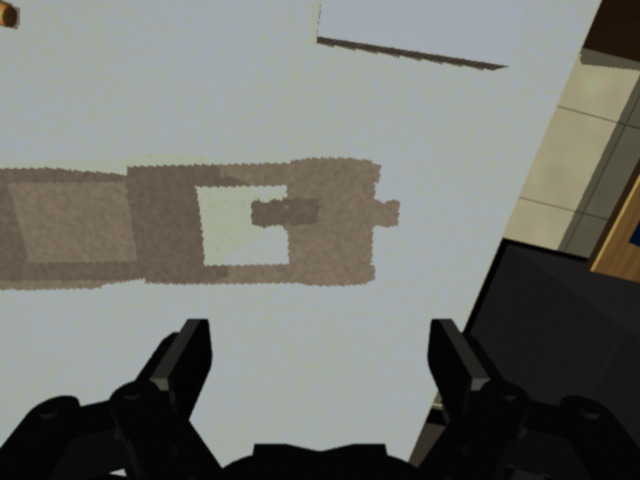

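The scene view shows red-copper bars at (213,322), (320,356) and behind the handle at (376,168). In the side view they are at (405,230), (314,218) and (287,418). Next I'll measure them and the stapler.

```bash
cat > h.py <<'E'
from plant import r
import cv2, numpy as np
def K(ci):
    f=240/np.tan(np.radians(ci["fov_y"]/2)); return np.array([[f,0,ci["cx"]],[0,f,ci["cy"]],[0,0,1]])
def ray(ci,uv):
    uv=np.asarray(uv,float).reshape(-1,1,2)
    n=cv2.undistortPoints(uv,K(ci),ci["dist_coeffs"]).reshape(-1,2)
    d=np.c_[n,np.ones(len(n))]@ci["R"]; return -ci["R"].T@ci["t"],d
def onz(ci,uv,z):
    c,d=ray(ci,uv); return c+d*((z-c[2])/d[:,2])[:,None]
def proj(ci,X):
    return cv2.projectPoints(np.asarray(X,float).reshape(-1,1,3),cv2.Rodrigues(ci["R"])[0],ci["t"],K(ci),ci["dist_coeffs"])[0].reshape(-1,2)
def tri(c1,u1,c2,u2):
    (a,d),(b,e)=ray(c1,u1),ray(c2,u2); d=d[0]/np.linalg.norm(d[0]);e=e[0]/np.linalg.norm(e[0])
    s=np.linalg.lstsq(np.c_[d,-e],b-a,rcond=None)[0]; p,q=a+s[0]*d,b+s[1]*e
    return (p+q)/2,np.linalg.norm(p-q)
E
python3 - <<'E'
from h import *
for n in("scene","side"):
    im=cv2.imread(f"pics/{n}0.png");ci=r.camera_info(n)
    hsv=cv2.cvtColor(im,cv2.COLOR_BGR2HSV)
    m=((hsv[...,0]<12)&(hsv[...,1]>110)&(hsv[...,2]>50)).astype(np.uint8)
    k,l,st,c=cv2.connectedComponentsWithStats(m)
    for i in range(1,k):
        if 60<st[i][4]<2500:
            cnt=cv2.findContours((l==i).astype(np.uint8),0,2)[0][0].reshape(-1,2)
            w=onz(ci,cnt,30)[:,:2].astype(np.float32)
            rc=cv2.minAreaRect(w);print(n,st[i],c[i].round(),"rect z30",np.round(rc[0]),np.round(rc[1]),round(rc[2],1))
    x0,y0,x1,y1=(255,150,385,310) if n=="scene" else (270,235,390,355)
    cv2.imwrite(f"pics/{n}0z.png",cv2.resize(im[y0:y1,x0:x1],None,fx=5 if n=="side" else 3.75,fy=5 if n=="side" else 3.75,interpolation=2))
E
```

```text
scene [350 121  30  18 153] [365. 129.] rect z30 [346. 474.] [ 25. 116.] 80.2
scene [361 156  30  22 326] [377. 166.] rect z30 [474. 345.] [97. 50.] 77.7
scene [188 301  50  44 999] [213. 322.] rect z30 [ 435. -342.] [111.  63.] 79.3
scene [310 344  22  26 308] [321. 355.] rect z30 [ 698. -274.] [39. 53.] 1.9
side [307 211  14  16 129] [314. 217.] rect z30 [ 690. -261.] [37. 61.] 4.3
side [391 216  31  30 482] [406. 229.] rect z30 [ 425. -331.] [122.  55.] 79.2
side [265 396  42  46 816] [286. 418.] rect z30 [462. 345.] [112.  40.] 77.7
```

View pics/scene0z.png

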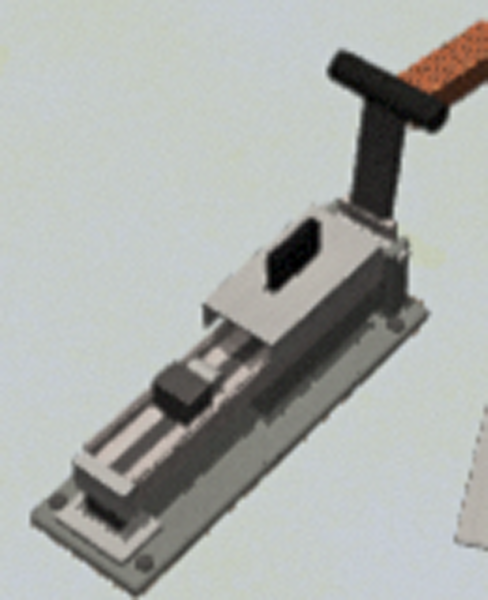

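View pics/side0z.png

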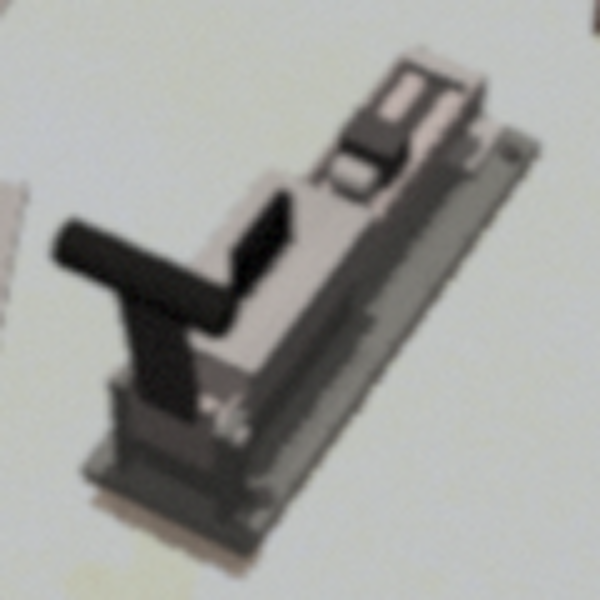

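Run:
```python
from h import *
sc,sd=r.camera_info("scene"),r.camera_info("side")
a=onz(sc,np.array([[32,517],[137,597],[430,312]])/3.75+[255,150],12)
b=onz(sd,np.array([[87,475],[247,555],[540,150]])/5+[270,235],12)
print("scene L,F,R",a.round(1),np.linalg.norm(np.diff(a,axis=0),axis=1))
print("side",b.round(1),np.linalg.norm(np.diff(b,axis=0),axis=1))
# scene: L=nose -x?, F= nose other, R = tail other
for p in(a,): 
    c=(p[0]+p[2])/2; d=(p[2]-p[1])[:2]; d/=np.linalg.norm(d); print("centre",c,"ydir",d,np.degrees(np.arctan2(d[1],d[0])),"origin",c[:2]-10*d)
c=(b[0]+b[2])/2; d=(b[1]-b[2])[:2]; d/=np.linalg.norm(d); print("centre",c,"ydir",d,np.degrees(np.arctan2(d[1],d[0])),"origin",c[:2]-10*d)
# handle top ends
h1,e1=tri(sc,[[255+342/3.75,150+60/3.75]],sd,[[270+75/5,235+240/5]]);print("handle",h1,e1)
for nm,u,v in(("tabtop",(292,238),(262,225)),):
    print(nm,tri(sc,[np.array(u)/3.75+[255,150]],sd,[np.array(v)/5+[270,235]]))
```

```text
scene L,F,R [[ 461.9 -188.1   12. ]
 [ 559.3 -200.2   12. ]
 [ 586.8  117.6   12. ]] [ 98.19151279 319.02382296]
side [[ 577.3  124.    12. ]
 [ 484.4  133.3   12. ]
 [ 452.7 -179.8   12. ]] [ 93.37775735 314.6658353 ]
centre [524.34774618 -35.24707839  12.        ] ydir [0.08626769 0.99627199] 85.05107390088838 origin [523.48506926 -45.20979833]
centre [515.02675864 -27.85643275  12.        ] ydir [0.10054355 0.99493266] 84.22952846974601 origin [514.02132311 -37.80575933]
handle [536.29968634 129.12468338 220.22723685] 60.13387906528441
tabtop (array([525.23637325,  30.52837342, 129.90565287]), np.float64(1.0857682522204457))
```

```bash
cat >> h.py <<'E'
from scipy.spatial.transform import Rotation as Rn
def Rdown(ang): # jaw (tool y) direction at world angle ang deg, tool x down
    a=np.radians(ang); y=np.array([np.cos(a),np.sin(a),0]); x=np.array([0,0,-1.]); return np.c_[x,y,np.cross(x,y)]
def plan(P,ang,n,p0=None,R0=None):
    s=r.observe(); p0=s["eef_pos"] if p0 is None else p0; R0=s["orientation"] if R0 is None else R0
    R1=ang if np.ndim(ang)==2 else Rdown(ang); w=Rn.from_matrix(R0.T@R1).as_rotvec(); P=np.array(P,float)
    R=R0.copy()
    for i in range(n):
        print(np.r_[R.T@((P-p0)/n/1000),w/n].round(4).tolist()); R=R@Rn.from_rotvec(w/n).as_matrix()
def stat():
    s=r.observe(); print(round(s["clock"],2),"pos",s["eef_pos"].round(1),"R",s["orientation"].round(3).tolist(),"F",s["wrist_force"].round(1),"w",round(s["width"],1),"q",s["qpos"].round(1)); return s
E
python3 - <<'E'
from h import *
s=stat();ci=r.camera_info("wrist")
print("cam in tool",s["orientation"].T@(-ci["R"].T@ci["t"]-s["eef_pos"]), "axis",s["orientation"].T@ci["R"].T)
plan([545,-100,380],-5.3,16)
E
```

```text
0.15 pos [ 147.1 -607.   230.7] R [[-0.0, 0.236, -0.972], [0.001, -0.972, -0.236], [-1.0, -0.001, 0.0]] F [-0.2  1.   0.8] w 85.6 q [-76.5  20.3  93.6  -0.   66.2  -0.1]
cam in tool [-1.44218814e+02  3.02103448e-02 -8.47085494e+01] axis [[-2.75617411e-04 -3.27250604e-01  9.44937546e-01]
 [ 9.99999355e-01  9.51329575e-04  6.21142014e-04]
 [-1.10221613e-03  9.44937108e-01  3.27250130e-01]]
[-0.0093, -0.0249, -0.0316, -0.0775, -0.0, 0.0001]
[-0.0093, -0.0224, -0.0335, -0.0775, -0.0, 0.0001]
[-0.0093, -0.0198, -0.0351, -0.0775, -0.0, 0.0001]
[-0.0093, -0.017, -0.0365, -0.0775, -0.0, 0.0001]
[-0.0093, -0.0141, -0.0377, -0.0775, -0.0, 0.0001]
[-0.0093, -0.0111, -0.0387, -0.0775, -0.0, 0.0001]
[-0.0093, -0.0081, -0.0395, -0.0775, -0.0, 0.0001]
[-0.0093, -0.005, -0.04, -0.0775, -0.0, 0.0001]
[-0.0093, -0.0019, -0.0402, -0.0775, -0.0, 0.0001]
[-0.0093, 0.0012, -0.0403, -0.0775, -0.0, 0.0001]
[-0.0093, 0.0043, -0.04, -0.0775, -0.0, 0.0001]
[-0.0093, 0.0074, -0.0396, -0.0775, -0.0, 0.0001]
[-0.0093, 0.0105, -0.0389, -0.0775, -0.0, 0.0001]
[-0.0093, 0.0134, -0.038, -0.0775, -0.0, 0.0001]
[-0.0093, 0.0163, -0.0368, -0.0775, -0.0, 0.0001]
[-0.0093, 0.0191, -0.0354, -0.0775, -0.0, 0.0001]
```

Run:
```python
from h import *
plan([521,-21,320],-5.3,16)
```

```text
[-0.0055, -0.0301, -0.0313, -0.0775, -0.0, 0.0001]
[-0.0056, -0.0276, -0.0336, -0.0775, -0.0, 0.0001]
[-0.0056, -0.0249, -0.0356, -0.0775, -0.0, 0.0001]
[-0.0056, -0.0221, -0.0374, -0.0775, -0.0, 0.0001]
[-0.0056, -0.0191, -0.039, -0.0775, -0.0, 0.0001]
[-0.0056, -0.016, -0.0404, -0.0775, -0.0, 0.0001]
[-0.0056, -0.0128, -0.0415, -0.0775, -0.0, 0.0001]
[-0.0056, -0.0096, -0.0424, -0.0775, -0.0, 0.0001]
[-0.0056, -0.0063, -0.043, -0.0775, -0.0, 0.0001]
[-0.0056, -0.0029, -0.0433, -0.0775, -0.0, 0.0001]
[-0.0056, 0.0004, -0.0434, -0.0775, -0.0, 0.0001]
[-0.0056, 0.0038, -0.0433, -0.0775, -0.0, 0.0001]
[-0.0056, 0.0071, -0.0429, -0.0775, -0.0, 0.0001]
[-0.0056, 0.0104, -0.0422, -0.0775, -0.0, 0.0001]
[-0.0056, 0.0137, -0.0412, -0.0775, -0.0, 0.0001]
[-0.0056, 0.0168, -0.0401, -0.0775, -0.0, 0.0001]
```

Emit:
send_rows:
  steps: [1,-0.0055,-0.03,-0.0313,-0.0775,0,0,1,-0.0055,-0.0275,-0.0335,-0.0775,0,0,1,-0.0055,-0.025,-0.0355,-0.0775,0,0,1,-0.0055,-0.022,-0.0375,-0.0775,0,0,1,-0.0055,-0.019,-0.039,-0.0775,0,0,1,-0.0055,-0.016,-0.0405,-0.0775,0,0,1,-0.0055,-0.013,-0.0415,-0.0775,0,0,1,-0.0055,-0.0095,-0.0425,-0.0775,0,0]

```text
clock: 0.95
eef_pos: [334.7, -312.8, 275.4]
orientation: [[0.0, 0.758, -0.652], [0.0, -0.652, -0.758], [-1.0, -0.0, -0.0]]
wrist_force: [1.0, -0.7, -0.4]
width: 85.4
```

Emit:
send_rows:
  steps: [1,-0.0055,-0.0065,-0.043,-0.0775,0,0,1,-0.0055,-0.003,-0.0435,-0.0775,0,0,1,-0.0055,0.0005,-0.0435,-0.0775,0,0,1,-0.0055,0.004,-0.0433,-0.0775,0,0,1,-0.0055,0.007,-0.043,-0.0775,0,0,1,-0.0055,0.0105,-0.042,-0.0775,0,0,1,-0.0055,0.0137,-0.041,-0.0775,0,0,1,-0.0055,0.017,-0.04,-0.0775,0,0]

```text
clock: 1.75
eef_pos: [522.0, -19.8, 319.5]
orientation: [[0.0, 0.996, -0.089], [-0.0, -0.089, -0.996], [-1.0, 0.0, 0.0]]
wrist_force: [0.1, -0.8, -0.3]
width: 85.3
```

Run:
```python
from h import *
import pickle
r.snapshot("side") # settle 
s=stat();ci=r.camera_info("wrist");im=r.snapshot("wrist");cv2.imwrite("pics/w1.png",im[:,:,::-1]);pickle.dump(ci,open("w1.pkl","wb"));stat()
```

```text
1.8 pos [525.5 -15.3 320.3] R [[0.003, 0.996, -0.084], [0.003, -0.084, -0.996], [-1.0, 0.003, -0.003]] F [2.4 3.6 1.4] w 85.4 q [-2.   6.7 99.6  0.2 73.5  2.8]
1.85 pos [523.9 -17.7 319.7] R [[0.002, 0.996, -0.087], [0.001, -0.087, -0.996], [-1.0, 0.002, -0.002]] F [-0.2 -0.2 -0.7] w 85.6 q [-2.2  6.7 99.8  0.1 73.5  2.8]
```

View pics/w1.png

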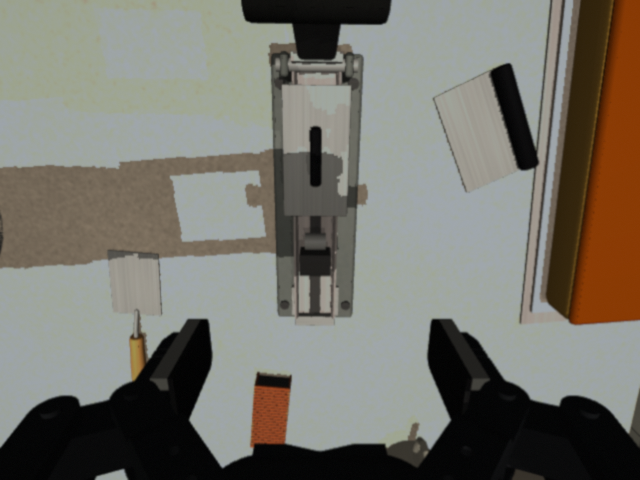

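The stapler sits centred: handle bar at (316,10), tab at (316,155), follower at (315,260), nose at (315,320). The arm was still settling, so I'll retake the picture and extract edges.

Run:
```python
from h import *
import pickle
for i in range(3): r.snapshot("side")
s=stat();ci=r.camera_info("wrist");im=r.snapshot("wrist")[:,:,::-1].copy();cv2.imwrite("pics/w2.png",im);pickle.dump(ci,open("w2.pkl","wb"));stat()
cv2.imwrite("pics/w2z.png",cv2.resize(im[190:335,255:375],None,fx=4,fy=4,interpolation=cv2.INTER_CUBIC))
cv2.imwrite("pics/w2y.png",cv2.resize(im[0:220,255:375],None,fx=2.7,fy=2.7,interpolation=cv2.INTER_CUBIC))
```

```text
2.0 pos [520.9 -21.6 318.8] R [[-0.001, 0.996, -0.093], [-0.0, -0.093, -0.996], [-1.0, -0.001, 0.0]] F [-0.9  0.  -0.1] w 85.1 q [ -2.5   6.5 100.   -0.   73.5   2.8]
2.05 pos [520.7 -22.1 318.9] R [[-0.001, 0.996, -0.094], [-0.0, -0.094, -0.996], [-1.0, -0.001, 0.0]] F [ 0.3 -0.6 -0.8] w 85.2 q [ -2.6   6.5 100.   -0.   73.5   2.8]
```

View pics/w2z.png

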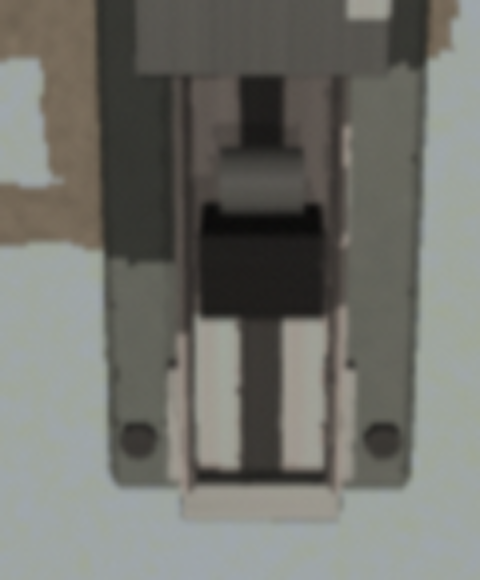

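View pics/w2y.png

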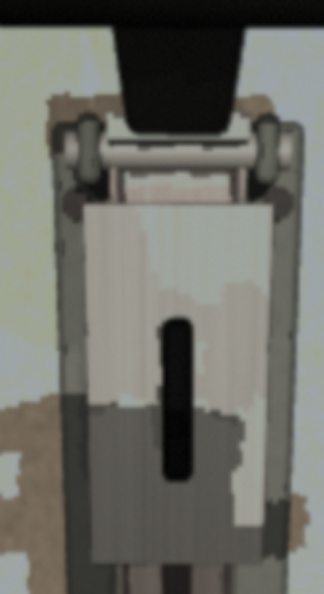

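Run:
```python
from h import *
import pickle
ci=pickle.load(open("w2.pkl","rb"))
A=lambda l:np.array(l,float)/4+[255-.375,190-.375]
B=lambda l:np.array(l,float)/2.7+[255-.3,0-.3]
def show(n,uv,z):
    p=onz(ci,uv,z);print(n,p.round(1)[:,:2].tolist(),"len",np.linalg.norm(np.diff(p,axis=0),axis=1).round(1));return p
n=show("nose inner top 69",A([[180,485],[340,485]]),69)
show("nose outer top",A([[183,520],[340,520]]),69)
c=show("cover 98",np.r_[B([[84,205],[271,205],[268,563],[92,563]])],98)
b=show("base 12",np.r_[B([[55,122],[302,122]]),A([[412,487],[110,487]])],12)
t=show("tab 132",B([[163,318],[192,318],[192,480],[163,480]]),132)
f=show("folltop 89",A([[201,205],[322,205],[322,234],[201,234]]),89)
f=show("folltop front?",A([[201,317],[323,317]]),89)
show("folltop front bottom?",A([[201,317],[323,317]]),62)
show("channel walls front 70",A([[190,470],[332,470]]),60)
show("handle bar bottom edge 193",B([[115,27],[245,27]]),193)
d=(b[0]+b[1]-b[2]-b[3])[:2];print("base yaw",np.degrees(np.arctan2(d[1],d[0])),np.linalg.norm(d)/2,"c",b.mean(0))
d=(c[0]+c[1]-c[2]-c[3])[:2];print("cover yaw",np.degrees(np.arctan2(d[1],d[0])),"c",c.mean(0))
```

```text
nose inner top 69 [[485.8, -155.6], [532.0, -159.9]] len [46.4]
nose outer top [[485.4, -167.2], [531.2, -171.4]] len [45.9]
cover 98 [[502.1, 92.9], [562.6, 87.4], [554.2, -31.7], [490.7, -25.9]] len [ 60.7 119.4  63.7]
base 12 [[488.1, 130.8], [584.4, 122.0], [556.3, -195.0], [456.3, -185.9]] len [ 96.7 318.3 100.4]
tab 132 [[524.8, 56.5], [533.6, 55.7], [529.3, 6.5], [520.1, 7.4]] len [ 8.8 49.3  9.3]
folltop 89 [[502.2, -64.0], [533.3, -66.8], [532.7, -74.8], [501.4, -71.9]] len [31.2  8.  31.4]
folltop front? [[499.0, -95.1], [531.1, -98.1]] len [32.3]
folltop front bottom? [[496.8, -106.5], [531.3, -109.7]] len [34.6]
channel walls front 70 [[488.3, -155.9], [530.1, -159.8]] len [42.]
handle bar bottom edge 193 [[520.6, 121.6], [550.2, 118.9]] len [29.7]
base yaw 84.59796357722051 318.27057220728176 c [521.26728214 -32.0264621   12.        ]
cover yaw 85.23838058355742 c [527.39485662  30.68562797  98.        ]
```

Run:
```python
from h import *
s=stat()
plan([463,345,200],-12.3,12)
```

```text
2.05 pos [520.7 -22.1 318.9] R [[-0.001, 0.996, -0.094], [-0.0, -0.094, -0.996], [-1.0, -0.001, 0.0]] F [ 0.3 -0.6 -0.8] w 85.2 q [ -2.6   6.5 100.   -0.   73.5   2.8]
[0.0099, -0.0076, -0.03, 0.0101, 0.0, 0.0001]
[0.0099, -0.0079, -0.0299, 0.0101, 0.0, 0.0001]
[0.0099, -0.0082, -0.0298, 0.0101, 0.0, 0.0001]
[0.0099, -0.0085, -0.0298, 0.0101, 0.0, 0.0001]
[0.0099, -0.0088, -0.0297, 0.0101, 0.0, 0.0001]
[0.0099, -0.0091, -0.0296, 0.0101, 0.0, 0.0001]
[0.0099, -0.0094, -0.0295, 0.0101, 0.0, 0.0001]
[0.0099, -0.0097, -0.0294, 0.0101, 0.0, 0.0001]
[0.0099, -0.01, -0.0293, 0.0101, 0.0, 0.0001]
[0.0099, -0.0103, -0.0292, 0.0101, 0.0, 0.0001]
[0.0099, -0.0106, -0.0291, 0.0101, 0.0, 0.0001]
[0.0099, -0.0109, -0.029, 0.0101, 0.0, 0.0001]
```

Emit:
send_rows:
  steps: [1,0.006,-0.0075,-0.03,0.01,0,0,1,0.006,-0.008,-0.03,0.01,0,0,1,0.006,-0.008,-0.03,0.01,0,0,1,0.01,-0.0085,-0.03,0.01,0,0,1,0.01,-0.009,-0.03,0.01,0,0,1,0.01,-0.009,-0.03,0.01,0,0,1,0.01,-0.0095,-0.03,0.01,0,0,1,0.012,-0.0095,-0.03,0.01,0,0]

```text
clock: 2.85
eef_pos: [483.4, 225.0, 249.1]
orientation: [[0.0, 0.985, -0.175], [-0.0, -0.175, -0.985], [-1.0, 0.0, -0.0]]
wrist_force: [0.0, 0.0, -0.1]
width: 85.3
```

Emit:
send_rows:
  steps: [1,0.014,-0.01,-0.03,0.01,0,0,1,0.013,-0.0105,-0.029,0.01,0,0,1,0.012,-0.0105,-0.028,0.01,0,0,1,0.01,-0.011,-0.025,0.01,0,0,1,0,0,0,0,0,0,1,0,0,0,0,0,0,1,0,0,0,0,0,0,1,0,0,0,0,0,0]

```text
clock: 3.65
eef_pos: [463.8, 342.1, 200.9]
orientation: [[0.001, 0.977, -0.213], [0.0, -0.213, -0.977], [-1.0, 0.001, -0.0]]
wrist_force: [0.3, -0.2, 0.1]
width: 85.4
```

Run:
```python
from h import *
import pickle
s=stat();ci=r.camera_info("wrist");im=r.snapshot("wrist")[:,:,::-1].copy();cv2.imwrite("pics/w3.png",im);pickle.dump(ci,open("w3.pkl","wb"))
hsv=cv2.cvtColor(im,cv2.COLOR_BGR2HSV)
m=((hsv[...,0]<14)&(hsv[...,1]>90)&(hsv[...,2]>60)).astype(np.uint8)
k,l,st,c=cv2.connectedComponentsWithStats(m)
for i in range(1,k):
    if st[i][4]>800:
        cnt=cv2.findContours((l==i).astype(np.uint8),0,2)[0]
        cnt=max(cnt,key=len).reshape(-1,2)
        w=onz(ci,cnt,30)[:,:2].astype(np.float32);print(st[i],cv2.minAreaRect(w), cv2.minAreaRect(cnt))
```

```text
3.65 pos [463.8 342.1 200.9] R [[0.001, 0.977, -0.213], [0.0, -0.213, -0.977], [-1.0, 0.001, -0.0]] F [ 0.3 -0.2  0.1] w 85.4 q [ 36.3  17.7 101.4  -0.   60.8  48.6]
[  44   46  151   39 3756] ((342.7154541015625, 488.1407165527344), (23.380643844604492, 110.85616302490234), 80.23658752441406) ((119.02672576904297, 64.89472961425781), (34.1937255859375, 149.51548767089844), 88.2901840209961)
[ 301  145   43  130 5175] ((466.3008728027344, 342.94268798828125), (112.40780639648438, 35.10704803466797), 77.42364501953125) ((321.9999694824219, 209.49996948242188), (41.99999237060547, 128.99996948242188), 0.0)
[ 589  150   51   88 1109] ((705.0560913085938, 307.3626708984375), (73.92247772216797, 33.120548248291016), 76.92855072021484) ((610.588623046875, 189.64035034179688), (38.05377960205078, 91.72885131835938), 15.751173973083496)
```

View pics/w3.png

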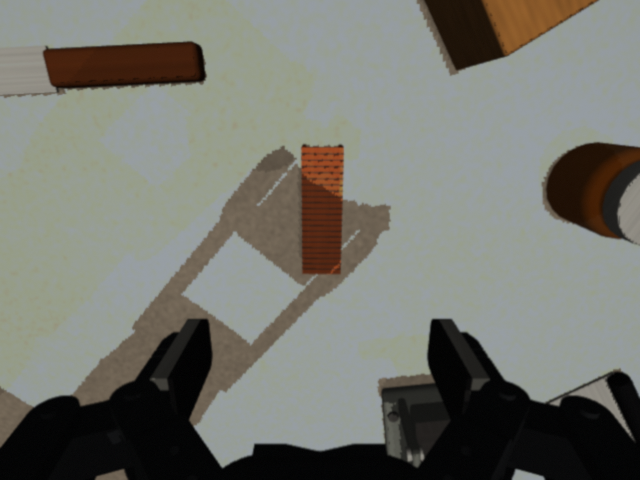

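Emit:
send_rows:
  steps: [1,0.025,0.001,-0.001,0,0,0,1,0.035,0.001,0,0,0,0,1,0.035,0,0,0,0,0,1,0.035,0,0,0,0,0,1,0.025,0,0,0,0,0,1,0.015,0,0,0,0,0,1,0.01,0,0,0,0,0,1,0,0,0,0,0,0]

```text
clock: 4.5
eef_pos: [465.3, 343.4, 19.8]
orientation: [[-0.001, 0.977, -0.212], [-0.001, -0.212, -0.977], [-1.0, -0.001, 0.001]]
wrist_force: [-0.1, -0.3, 0.4]
width: 85.5
```

Run:
```python
from h import *
s=stat();im=r.snapshot("wrist")[:,:,::-1].copy();cv2.imwrite("pics/w4.png",im)
```

```text
4.5 pos [465.3 343.4  19.8] R [[-0.001, 0.977, -0.212], [-0.001, -0.212, -0.977], [-1.0, -0.001, 0.001]] F [-0.1 -0.3  0.4] w 85.5 q [ 36.3  32.  107.4  -0.   40.7  48.5]
```

View pics/w4.png

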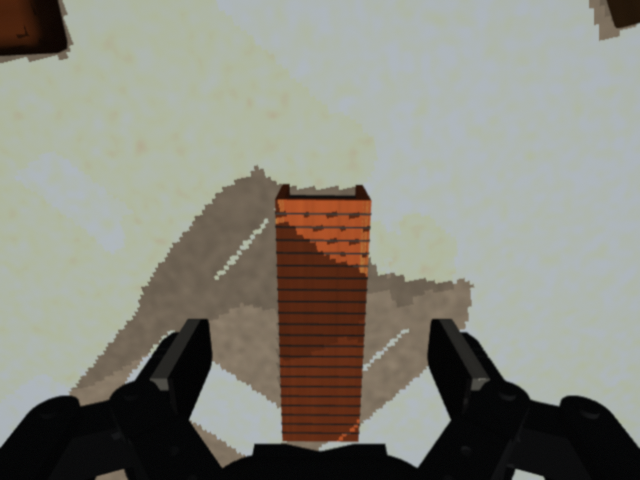

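Emit:
send_rows:
  steps: [1,0.004,0.0005,0.001,0,0,0,-1,0,0,0,0,0,0,-1,0,0,0,0,0,0,-1,0,0,0,0,0,0,-1,0,0,0,0,0,0,-1,0,0,0,0,0,0,-1,0,0,0,0,0,0,-1,0,0,0,0,0,0]
  force: 90

```text
clock: 5.35
eef_pos: [466.1, 343.0, 17.1]
orientation: [[0.001, 0.977, -0.211], [0.001, -0.211, -0.977], [-1.0, 0.001, -0.001]]
wrist_force: [-0.6, -0.6, 7.0]
width: 31.8
```

Run:
```python
from h import *
s=stat()
```

```text
5.35 pos [466.1 343.   17.1] R [[0.001, 0.977, -0.211], [0.001, -0.211, -0.977], [-1.0, 0.001, -0.001]] F [-0.6 -0.6  7. ] w 31.8 q [ 36.2  32.2 107.4  -0.   40.3  48.4]
```

Emit:
send_rows:
  steps: [-1,-0.01,0,0,0,0,0,-1,-0.025,0,0,0,0,0,-1,-0.04,0,0,0,0,0,-1,-0.045,0,0,0,0,0,-1,-0.045,0,0,0,0,0,-1,-0.045,0,0.005,0,0,0,-1,-0.04,0,0.01,0,0,0,-1,-0.025,0,0.015,0,0,0]

```text
clock: 6.15
eef_pos: [459.8, 313.8, 295.2]
orientation: [[0.003, 0.978, -0.211], [0.002, -0.211, -0.978], [-1.0, 0.003, -0.003]]
wrist_force: [-0.2, 0.2, -3.1]
width: 31.7
```

Run:
```python
from h import *
s=stat();plan([508.9,-158.5,240],-5.35,16)
```

```text
6.15 pos [459.8 313.8 295.2] R [[0.003, 0.978, -0.211], [0.002, -0.211, -0.978], [-1.0, 0.003, -0.003]] F [-0.2  0.2 -3.1] w 31.7 q [34.2 10.8 98.   0.  71.  46.3]
[0.0034, 0.0092, 0.0282, -0.0074, -0.0002, -0.0002]
[0.0034, 0.009, 0.0283, -0.0074, -0.0002, -0.0002]
[0.0034, 0.0088, 0.0284, -0.0074, -0.0002, -0.0002]
[0.0034, 0.0086, 0.0284, -0.0074, -0.0002, -0.0002]
[0.0034, 0.0084, 0.0285, -0.0074, -0.0002, -0.0002]
[0.0034, 0.0082, 0.0285, -0.0074, -0.0002, -0.0002]
[0.0034, 0.008, 0.0286, -0.0074, -0.0002, -0.0002]
[0.0034, 0.0077, 0.0287, -0.0074, -0.0002, -0.0002]
[0.0034, 0.0075, 0.0287, -0.0074, -0.0002, -0.0002]
[0.0034, 0.0073, 0.0288, -0.0074, -0.0002, -0.0002]
[0.0034, 0.0071, 0.0288, -0.0074, -0.0002, -0.0002]
[0.0034, 0.0069, 0.0289, -0.0074, -0.0002, -0.0002]
[0.0034, 0.0067, 0.0289, -0.0074, -0.0002, -0.0002]
[0.0034, 0.0065, 0.029, -0.0074, -0.0002, -0.0002]
[0.0034, 0.0062, 0.029, -0.0074, -0.0002, -0.0002]
[0.0034, 0.006, 0.0291, -0.0074, -0.0002, -0.0002]
```

Emit:
send_rows:
  steps: [-1,0,0.009,0.022,-0.0075,0,0,-1,0,0.009,0.028,-0.0075,0,0,-1,0,0.009,0.03,-0.0075,0,0,-1,0,0.0085,0.03,-0.0075,0,0,-1,0,0.0085,0.03,-0.0075,0,0,-1,0,0.008,0.03,-0.0075,0,0,-1,0,0.008,0.03,-0.0075,0,0,-1,0,0.008,0.03,-0.0075,0,0]

```text
clock: 6.95
eef_pos: [483.1, 73.4, 291.7]
orientation: [[-0.0, 0.988, -0.152], [-0.0, -0.152, -0.988], [-1.0, -0.0, 0.0]]
wrist_force: [0.3, 0.4, -1.7]
width: 31.9
```

Emit:
send_rows:
  steps: [-1,0,0.0075,0.03,-0.0075,0,0,-1,0,0.0075,0.03,-0.0075,0,0,-1,0,0.007,0.03,-0.0075,0,0,-1,0.02,0.007,0.03,-0.0075,0,0,-1,0.025,0.0065,0.03,-0.0075,0,0,-1,0.03,0.0065,0.03,-0.0075,0,0,-1,0.025,0.006,0.025,-0.0075,0,0,-1,0.015,0.006,0.015,-0.005,0,0]

```text
clock: 7.75
eef_pos: [507.5, -151.7, 174.6]
orientation: [[-0.002, 0.995, -0.096], [0.0, -0.096, -0.995], [-1.0, -0.002, -0.0]]
wrist_force: [0.7, -0.0, -1.9]
width: 31.7
```

Run:
```python
from h import *
s=stat();plan([508.9,-158.5,130],-5.35,6)
```

```text
7.75 pos [ 507.5 -151.7  174.6] R [[-0.002, 0.995, -0.096], [0.0, -0.096, -0.995], [-1.0, -0.002, -0.0]] F [ 0.7 -0.  -1.9] w 31.7 q [-16.8  15.6 108.3  -0.   56.3 -11.3]
[0.0074, 0.0004, 0.0011, -0.0005, -0.0, 0.0004]
[0.0074, 0.0003, 0.0011, -0.0005, -0.0, 0.0004]
[0.0074, 0.0003, 0.0011, -0.0005, -0.0, 0.0004]
[0.0074, 0.0003, 0.0011, -0.0005, -0.0, 0.0004]
[0.0074, 0.0003, 0.0011, -0.0005, -0.0, 0.0004]
[0.0074, 0.0003, 0.0011, -0.0005, -0.0, 0.0004]
```

Emit:
send_rows:
  steps: [-1,0.01,0,0.002,0,0,0,-1,0.015,0,0.003,0,0,0,-1,0.01,0.001,0.002,0,0,0,-1,0.005,0.001,0,0,0,0,-1,0,0,0,0,0,0,-1,0,0,0,0,0,0,-1,0,0,0,0,0,0,-1,0,0,0,0,0,0]

```text
clock: 8.55
eef_pos: [510.6, -157.5, 136.9]
orientation: [[0.001, 0.995, -0.095], [-0.0, -0.095, -0.995], [-1.0, 0.001, 0.0]]
wrist_force: [0.5, -0.2, -2.7]
width: 31.6
```

Run:
```python
from h import *
import pickle
s=stat();ci=r.camera_info("wrist");im=r.snapshot("wrist")[:,:,::-1].copy();cv2.imwrite("pics/w5.png",im);pickle.dump((ci,s),open("w5.pkl","wb"))
cv2.imwrite("pics/s5.png",r.snapshot("side")[:,:,::-1])
```

```text
8.55 pos [ 510.6 -157.5  136.9] R [[0.001, 0.995, -0.095], [-0.0, -0.095, -0.995], [-1.0, 0.001, 0.0]] F [ 0.5 -0.2 -2.7] w 31.6 q [-17.3  18.7 109.6  -0.   51.6 -11.8]
```

View pics/w5.png

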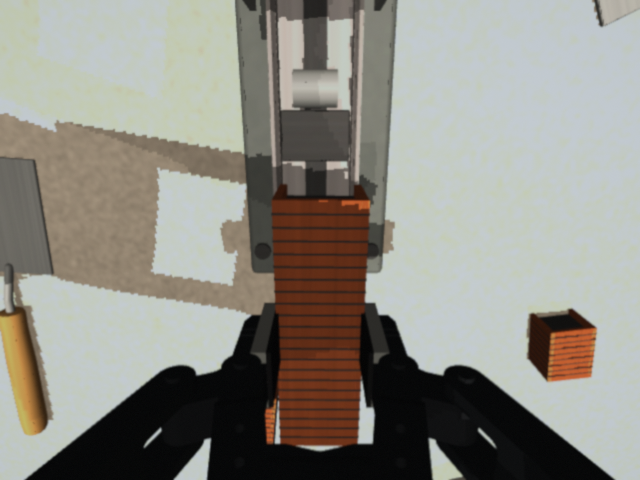

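View pics/s5.png

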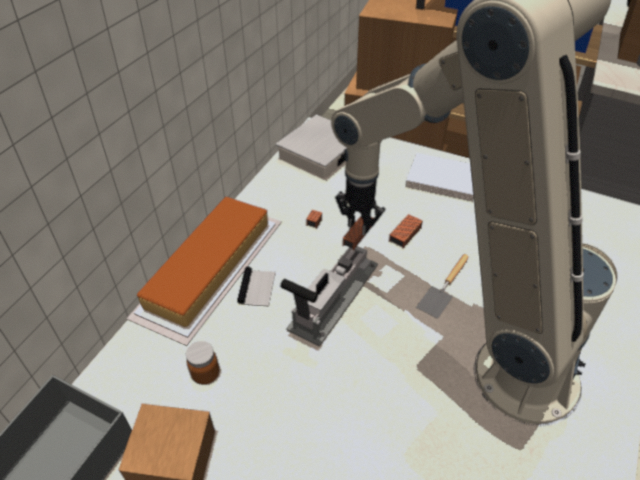

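The strip is held square, with its rear edge at (273–369,199), in line with the follower at (281–350,160). Now I'll measure the lateral offset in this same view.

Run:
```python
from h import *
import pickle
ci,s=pickle.load(open("w5.pkl","rb")); im=cv2.imread("pics/w5.png")
cv2.imwrite("pics/w5z.png",cv2.resize(im[60:270,225:410],None,fx=2.8,fy=2.8,interpolation=cv2.INTER_CUBIC))
g=cv2.cvtColor(im,cv2.COLOR_BGR2HSV)
for v in(215,240,270,300):
    m=(g[v,:,0]<14)&(g[v,:,1]>90);x=np.where(m[250:400])[0]+250;print(v,x.min(),x.max())
    print("  strip edges world z150",onz(ci,[[x.min()-.5,v],[x.max()+.5,v]],149.9)[:,:2].round(1).tolist())
gray=cv2.cvtColor(im,6).astype(int)
for v in(40,60,130,150,175): print(v,gray[v,265:370:1].tolist())
```

```text
215 272 368
  strip edges world z150 [[498.6, -106.7], [532.8, -110.0]]
240 273 367
  strip edges world z150 [[497.7, -116.0], [531.9, -119.3]]
270 274 365
  strip edges world z150 [[496.5, -127.8], [530.6, -131.0]]
300 275 363
  strip edges world z150 [[495.3, -140.1], [529.1, -143.4]]
40 [105, 121, 152, 167, 168, 156, 120, 91, 83, 84, 81, 71, 79, 132, 178, 188, 188, 187, 186, 185, 185, 187, 187, 188, 188, 187, 188, 190, 192, 192, 193, 192, 192, 190, 190, 188, 187, 179, 146, 96, 74, 73, 74, 74, 75, 75, 75, 74, 73, 73, 73, 75, 78, 79, 79, 79, 80, 79, 80, 81, 84, 108, 155, 187, 195, 195, 194, 193, 194, 194, 194, 195, 196, 196, 197, 197, 198, 199, 199, 199, 199, 199, 199, 195, 176, 132, 104, 82, 78, 99, 100, 95, 99, 122, 158, 176, 179, 173, 156, 136, 130, 129, 129, 129, 129]
60 [113, 115, 130, 158, 169, 168, 153, 107, 85, 84, 84, 79, 67, 76, 132, 178, 188, 188, 186, 185, 185, 186, 187, 187, 188, 188, 189, 190, 193, 194, 193, 193, 193, 192, 191, 186, 168, 121, 92, 77, 73, 73, 72, 73, 75, 75, 75, 75, 74, 72, 73, 72, 72, 73, 73, 72, 73, 75, 79, 81, 85, 114, 160, 186, 194, 195, 194, 194, 1
[... 834 characters left out ...]
, 72, 73, 72, 72, 71, 72, 72, 72, 73, 73, 73, 73, 72, 73, 73, 73, 73, 73, 72, 73, 73, 73, 73, 73, 73, 73, 73, 73, 73, 73, 74, 78, 81, 81, 80, 82, 94, 109, 83, 87, 99, 99, 104, 133, 173, 184, 182, 166, 131, 116, 116, 116, 116, 116, 115, 116, 114, 114]
175 [57, 57, 57, 57, 58, 58, 62, 74, 90, 93, 88, 70, 56, 52, 51, 50, 50, 69, 94, 99, 98, 96, 96, 95, 95, 96, 96, 97, 98, 99, 101, 102, 103, 101, 101, 100, 98, 98, 95, 87, 62, 40, 33, 33, 33, 34, 35, 34, 34, 34, 32, 35, 33, 33, 34, 33, 34, 33, 33, 34, 42, 64, 89, 95, 94, 93, 92, 93, 93, 93, 94, 94, 95, 96, 96, 97, 98, 98, 104, 133, 177, 186, 167, 112, 75, 81, 96, 98, 101, 124, 162, 181, 183, 165, 116, 87, 71, 69, 84, 106, 113, 113, 112, 113, 112]
```

View pics/w5z.png

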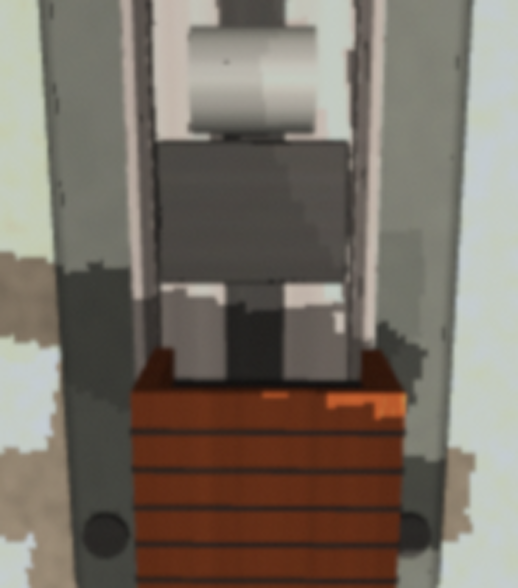

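Run:
```python
from h import *
import pickle
ci,s=pickle.load(open("w5.pkl","rb"))
O=np.array([519.7,-43.0]);yd=np.array([.0932,.9956]);xd=np.array([.9956,-.0932])
def q(n,uv,z):
    p=onz(ci,uv,z)[:,:2]-O;print(n,"x",(p@xd).round(1),"mid",(p@xd).mean().round(2),"y",(p@yd).round(1))
q("walls v40",[[268.5,40],[360.5,40]],75)
q("walls v60",[[269.5,60],[360,60]],75)
q("walls v130",[[271.8,130],[357.8,130]],75)
q("walls v150",[[273,150],[357,150]],75)
q("foll v130",[[281,130],[348.8,130]],89)
q("foll v110",[[281,110],[349,110]],89)
q("foll front v161",[[281.5,160.5],[349.3,160.5]],89)
q("foll roller v90",[[292,90],[337.5,90]],89)
for v,a,b in((215,271.5,368.5),(240,272.5,367.5),(270,273.5,365.5),(300,274.5,363.5)): q("strip",[[a,v],[b,v]],149.9)
q("rear strip",[[273,199.5],[369,199.5]],149.9)
p=s["eef_pos"][:2]-O;print("tcp",p@xd,p@yd)
```

```text
walls v40 x [-22.4  21.9] mid -0.25 y [1.4 1.4]
walls v60 x [-22.3  21.9] mid -0.17 y [-7.4 -7.4]
walls v130 x [-22.5  21.9] mid -0.3 y [-40.3 -40.3]
walls v150 x [-22.3  21.8] mid -0.25 y [-50.4 -50.4]
foll v130 x [-16.4  16.2] mid -0.12 y [-39.6 -39.6]
foll v110 x [-16.1  16.1] mid -0.03 y [-30.5 -30.5]
foll front v161 x [-16.7  16.8] mid 0.06 y [-54.1 -54.1]
foll roller v90 x [-10.7  10.5] mid -0.11 y [-21.7 -21.7]
strip x [-15.   19.3] mid 2.12 y [-65.4 -65.5]
strip x [-15.1  19.3] mid 2.12 y [-74.8 -74.8]
strip x [-15.2  19. ] mid 1.93 y [-86.5 -86.6]
strip x [-15.3  18.7] mid 1.73 y [-99.  -99.1]
rear strip x [-14.3  19.2] mid 2.47 y [-59.8 -59.9]
tcp 1.6465518724646628 -114.79505947252669
```

Emit:
send_rows:
  steps: [-1,0.005,-0.002,0.001,-0.0105,0,0,-1,0.012,0,0,0,0,0,-1,0.012,0,0,0,0,0,-1,0.01,0,0,0,0,0,-1,0.007,0,0,0,0,0,-1,0,0,0,0,0,0,-1,0,0,0,0,0,0,-1,0,0,0,0,0,0]

```text
clock: 9.45
eef_pos: [508.6, -158.4, 90.6]
orientation: [[0.001, 0.996, -0.085], [-0.0, -0.085, -0.996], [-1.0, 0.001, 0.0]]
wrist_force: [0.6, -0.7, -2.5]
width: 31.9
```

```bash
cat >> h.py <<'E'
O=np.array([519.7,-43.0]);yd=np.array([.0932,.9956]);xd=np.array([.9956,-.0932])
def sst():
    s=r.observe(); p=s["eef_pos"][:2]-O;f=s["wrist_force"]; print(round(s["clock"],2),"stapler xyz",(p@xd).round(2),(p@yd).round(2),s["eef_pos"][2].round(2),"jaw",np.degrees(np.arctan2(s["orientation"][1,1],s["orientation"][0,1])).round(2),"R",s["orientation"][:,0].round(4),"F",(f[:2]@xd).round(1),(f[:2]@yd).round(1),f[2].round(1),"M",s["moment"].round(2),"w",round(s["width"],1))
def q(ci,n,uv,z):
    p=onz(ci,uv,z)[:,:2]-O;print(n,"x",(p@xd).round(1),"mid",(p@xd).mean().round(2),"y",(p@yd).round(1))
E
python3 - <<'E'
from h import *
import pickle
sst();ci=r.camera_info("wrist");im=r.snapshot("wrist")[:,:,::-1].copy();cv2.imwrite("pics/w6.png",im);pickle.dump(ci,open("w6.pkl","wb"))
cv2.imwrite("pics/w6z.png",cv2.resize(im[60:300,225:410],None,fx=2.5,fy=2.5,interpolation=cv2.INTER_CUBIC))
g=cv2.cvtColor(im,cv2.COLOR_BGR2HSV)
for v in(215,240,270,300):
    m=(g[v,:,0]<14)&(g[v,:,1]>90);x=np.where(m[250:400])[0]+250
    q(ci,"strip",[[x.min()-.5,v],[x.max()+.5,v]],103.)
E
```

```text
9.45 stapler xyz -0.33 -115.92 90.6 jaw -4.87 R [ 6.e-04 -2.e-04 -1.e+00] F 0.7 -0.6 -2.5 M [-0.03 -0.04  0.  ] w 31.9
strip x [-17.6  16.9] mid -0.33 y [-66.9 -66.6]
strip x [-17.5  17. ] mid -0.24 y [-76.3 -76. ]
strip x [-17.5  17.2] mid -0.12 y [-88.2 -87.9]
strip x [-17.5  17.1] mid -0.19 y [-100.7 -100.4]
```

View pics/w6z.png

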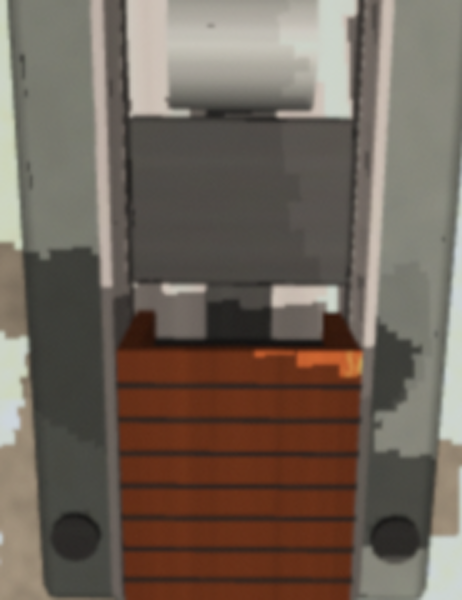

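Emit:
send_rows:
  steps: [-1,0,0,-0.004,0.003,0,0,-1,0,0,-0.006,0,0,0,-1,0,0,-0.007,0,0,0,-1,0,0,-0.008,0,0,0,-1,0,0,-0.008,0,0,0,-1,0,0,-0.007,0,0,0,-1,0,0,-0.005,0,0,0,-1,0,0,0,0,0,0]

```text
clock: 10.3
eef_pos: [512.8, -113.7, 90.9]
orientation: [[0.001, 0.996, -0.087], [-0.002, -0.087, -0.996], [-1.0, 0.002, 0.002]]
wrist_force: [0.1, -7.6, -0.9]
width: 31.5
```

Run:
```python
from h import *
sst()
```

```text
10.3 stapler xyz -0.29 -71.06 90.86 jaw -4.97 R [ 0.0014 -0.0019 -1.    ] F 0.8 -7.5 -0.9 M [-1.34  0.06 -0.06] w 31.5
```

Emit:
send_rows:
  steps: [-1,0,0,-0.004,0,0,0,-1,0,0,-0.004,0,0,0,-1,0,0,-0.003,0,0,0,-1,0,0,-0.001,0,0,0,-1,0,0,-0.001,0,0,0,-1,0,0,0,0,0,0,-1,0,0,0,0,0,0,-1,0,0,0,0,0,0]

```text
clock: 11.1
eef_pos: [513.9, -101.4, 90.9]
orientation: [[0.002, 0.996, -0.087], [-0.002, -0.087, -0.996], [-1.0, 0.002, 0.002]]
wrist_force: [0.4, -8.5, -0.4]
width: 31.9
```

Run:
```python
from h import *
sst();im=r.snapshot("wrist")[:,:,::-1].copy();cv2.imwrite("pics/w7.png",im)
```

```text
11.1 stapler xyz -0.31 -58.69 90.87 jaw -5.0 R [ 0.0015 -0.0021 -1.    ] F 1.2 -8.5 -0.4 M [-1.52  0.09 -0.08] w 31.9
```

View pics/w7.png

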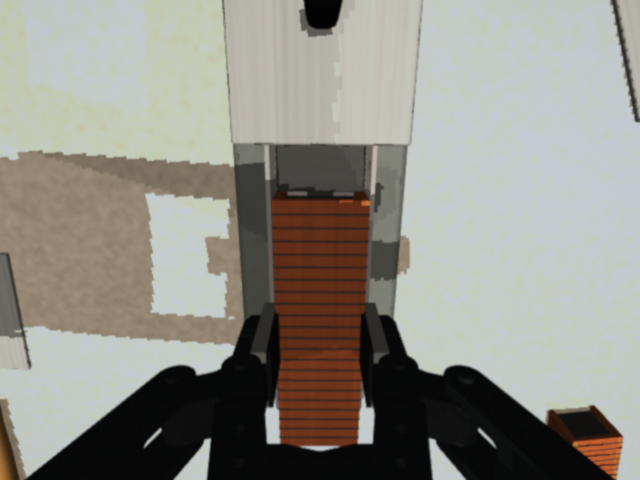

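Emit:
send_rows:
  steps: [-1,0,0,-0.001,0,0,0,-1,0,0,-0.0005,0,0,0,-1,0,0,-0.0005,0,0,0,-1,0,0,0,0,0,0,-1,0,0,0,0,0,0,-1,0,0,0,0,0,0,-1,0,0,0,0,0,0,-1,0,0,0,0,0,0]

```text
clock: 11.95
eef_pos: [514.1, -99.5, 90.9]
orientation: [[0.002, 0.996, -0.087], [-0.002, -0.087, -0.996], [-1.0, 0.002, 0.002]]
wrist_force: [-0.3, -9.1, -0.7]
width: 31.4
```

Run:
```python
from h import *
import pickle
sst();ci=r.camera_info("wrist");im=r.snapshot("wrist")[:,:,::-1].copy();cv2.imwrite("pics/w8.png",im)
for n,(c,f) in {"w6":(pickle.load(open("w6.pkl","rb")),"pics/w6.png"),"w8":(ci,"pics/w8.png")}.items():
    a=cv2.imread(f);g=cv2.cvtColor(a,cv2.COLOR_BGR2HSV)
    m=(g[...,0]<14)&(g[...,1]>90); 
    for u in(300,320,340):
        vs=np.where(m[150:460,u])[0]+150;print(n,u,vs.min(),vs.max(),end=" | ")
        q(c,"",[[u,vs.min()],[u,vs.max()]],103)
```

```text
11.95 stapler xyz -0.31 -56.73 90.88 jaw -4.99 R [ 0.0016 -0.0022 -1.    ] F 0.6 -9.0 -0.7 M [-1.55  0.08 -0.08] w 31.4
w6 300 198 444 |  x [-7.4 -8.2] mid -7.8 y [ -60.7 -172.4]
w6 320 197 444 |  x [-0.4  0.7] mid 0.16 y [ -60.3 -172.3]
w6 340 198 445 |  x [6.6 9.7] mid 8.13 y [ -60.6 -172.8]
w8 300 197 445 |  x [-7.3 -8.3] mid -7.8 y [  -1.2 -114.1]
w8 320 198 445 |  x [-0.3  0.6] mid 0.17 y [  -1.5 -114.1]
w8 340 198 446 |  x [6.7 9.6] mid 8.16 y [  -1.4 -114.6]
```

Emit:
send_rows:
  steps: [-1,0.002,0,0,0,0,0,-1,0.002,0,0,0,0,0,-1,0.002,0,0,0,0,0,-1,0.002,0,0,0,0,0,-1,0.001,0,0,0,0,0,-1,0,0,0,0,0,0,-1,0,0,0,0,0,0,-1,0,0,0,0,0,0]

```text
clock: 12.8
eef_pos: [514.3, -99.5, 82.1]
orientation: [[0.002, 0.996, -0.087], [-0.002, -0.087, -0.996], [-1.0, 0.002, 0.002]]
wrist_force: [-1.0, -9.2, 1.0]
width: 31.6
```

Run:
```python
from h import *
sst()
```

```text
12.8 stapler xyz -0.08 -56.75 82.09 jaw -5.0 R [ 0.002  -0.0022 -1.    ] F -0.2 -9.3 1.0 M [-1.48  0.06 -0.06] w 31.6
```

Emit:
send_rows:
  steps: [-1,0.0015,0,0,0,0,0,-1,0.0015,0,0,0,0,0,-1,0.001,0,0,0,0,0,-1,0.001,0,0,0,0,0,-1,0,0,0,0,0,0,-1,0,0,0,0,0,0,-1,0,0,0,0,0,0,-1,0,0,0,0,0,0]

```text
clock: 13.6
eef_pos: [514.4, -99.5, 77.1]
orientation: [[0.002, 0.996, -0.087], [-0.002, -0.087, -0.996], [-1.0, 0.002, 0.002]]
wrist_force: [-0.8, -8.8, 2.6]
width: 31.6
```

Run:
```python
from h import *
sst()
```

```text
13.6 stapler xyz -0.01 -56.73 77.15 jaw -5.0 R [ 0.0021 -0.0022 -1.    ] F -0.0 -8.8 2.6 M [-1.46  0.15 -0.05] w 31.6
```

Emit:
send_rows:
  steps: [-1,0.0005,0,0,0,0,0,-1,0.0005,0,0,0,0,0,-1,0.0005,0,0,0,0,0,-1,0,0,0,0,0,0,-1,0,0,0,0,0,0,-1,0,0,0,0,0,0,-1,0,0,0,0,0,0,-1,0,0,0,0,0,0]

```text
clock: 14.4
eef_pos: [514.4, -99.5, 77.1]
orientation: [[0.002, 0.996, -0.087], [-0.002, -0.087, -0.996], [-1.0, 0.002, 0.002]]
wrist_force: [-6.0, -7.5, 20.9]
width: 31.3
```

Run:
```python
from h import *
sst()
```

```text
14.4 stapler xyz 0.03 -56.74 77.05 jaw -4.99 R [ 0.0022 -0.0022 -1.    ] F -5.3 -8.0 20.9 M [-1.25  1.32 -0.09] w 31.3
```

Emit:
send_rows:
  steps: [-1,-0.001,0,0,0,0,0,-1,0,0,0.001,0,0,0,-1,0,0,0.001,0,0,0,-1,0,0,0.001,0,0,0,-1,0,0,0.0005,0,0,0,-1,0,0,0,0,0,0,-1,0,0,0,0,0,0,-1,0,0,0,0,0,0]

```text
clock: 15.2
eef_pos: [514.2, -102.0, 77.1]
orientation: [[0.002, 0.996, -0.088], [-0.001, -0.088, -0.996], [-1.0, 0.002, 0.001]]
wrist_force: [-2.1, -1.9, 9.1]
width: 31.4
```

Run:
```python
from h import *
sst()
```

```text
15.2 stapler xyz -0.02 -59.29 77.1 jaw -5.02 R [ 2.1e-03 -8.0e-04 -1.0e+00] F -1.9 -2.1 9.1 M [-0.35  0.39  0.01] w 31.4
```

Emit:
send_rows:
  steps: [0.2,0,0,0,0,0,0,0.2,0,0,0,0,0,0,0.2,0,0,0,0,0,0,0.2,0,0,0,0,0,0,0.2,-0.01,0,0,0,0,0,0.2,-0.015,0,0,0,0,0,0.2,-0.015,0,0,0,0,0,0.2,0,0,0,0,0,0]

```text
clock: 16.0
eef_pos: [514.6, -102.3, 118.0]
orientation: [[0.004, 0.996, -0.088], [-0.001, -0.088, -0.996], [-1.0, 0.004, 0.0]]
wrist_force: [0.5, -0.2, -0.1]
width: 50.9
```

Run:
```python
from h import *
sst();im=r.snapshot("wrist")[:,:,::-1].copy();cv2.imwrite("pics/w9.png",im)
im=r.snapshot("side")[:,:,::-1].copy();cv2.imwrite("pics/s9.png",cv2.resize(im[220:360,270:400],None,fx=4,fy=4,interpolation=2))
```

```text
16.0 stapler xyz 0.48 -59.54 118.0 jaw -5.04 R [ 3.6e-03 -7.0e-04 -1.0e+00] F 0.5 -0.1 -0.1 M [ 0.    0.03 -0.03] w 50.9
```

View pics/w9.png

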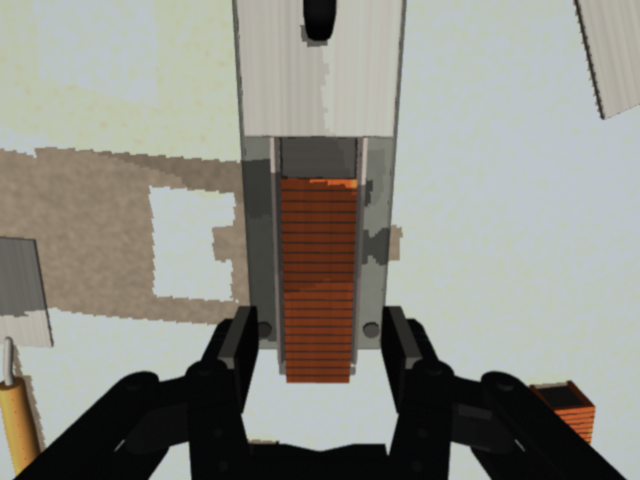

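View pics/s9.png

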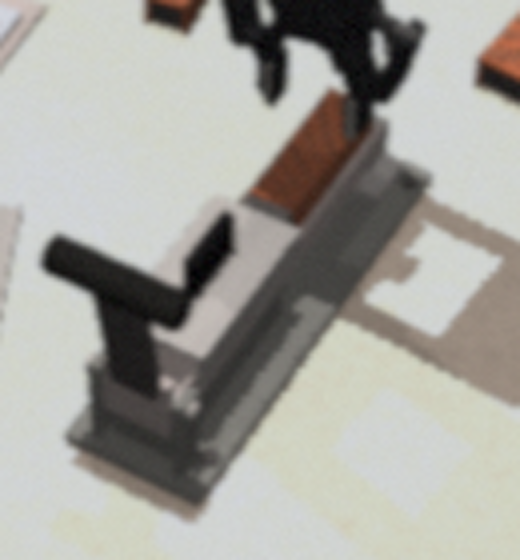

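Emit:
send_rows:
  steps: [-1,0,-0.001,0.01,0,0,0,-1,0,0,0.01,0,0,0,-1,0,0,0.01,0,0,0,-1,0,0,0,0,0,0,-1,0.008,0,0,0,0,0,-1,0.01,0,0,0,0,0,-1,0.006,0,0,0,0,0,-1,0,0,0,0,0,0]

```text
clock: 16.9
eef_pos: [509.1, -131.4, 90.7]
orientation: [[-0.001, 0.996, -0.087], [0.0, -0.087, -0.996], [-1.0, -0.001, -0.0]]
wrist_force: [-0.2, 0.2, -0.6]
width: 0.2
```

Emit:
send_rows:
  steps: [-1,0.002,0,0,0,0,0,-1,0.001,0,0,0,0,0,-1,0.001,0,0,0,0,0,-1,0.0005,0,0,0,0,0,-1,0,0,0,0,0,0,-1,0,0,0,0,0,0,-1,0,0,0,0,0,0,-1,0,0,0,0,0,0]

```text
clock: 17.7
eef_pos: [509.6, -131.6, 89.9]
orientation: [[0.0, 0.996, -0.088], [0.0, -0.088, -0.996], [-1.0, 0.0, -0.0]]
wrist_force: [-11.4, 3.5, 37.3]
width: -0.1
```

Run:
```python
from h import *
sst()
```

```text
17.7 stapler xyz -1.83 -89.11 89.89 jaw -5.03 R [ 3.e-04  1.e-04 -1.e+00] F -11.6 2.4 37.3 M [ 0.56  2.03 -0.02] w -0.1
```

Emit:
send_rows:
  steps: [-1,-0.008,0.001,0,0,0,0,-1,0,0,-0.02,0,0,0,-1,0,0,-0.02,0,0,0,-1,0,0,-0.02,0,0,0,-1,0,0,0,0,0,0,-1,0.003,0,0,0,0,0,-1,0.002,0,0,0,0,0,-1,0,0,0,0,0,0]

```text
clock: 18.5
eef_pos: [515.7, -72.7, 90.1]
orientation: [[-0.0, 0.996, -0.089], [0.0, -0.089, -0.996], [-1.0, -0.0, -0.0]]
wrist_force: [-0.7, 0.7, 1.1]
width: -0.3
```

Emit:
send_rows:
  steps: [-1,0.001,0,0,0,0,0,-1,0.0005,0,0,0,0,0,-1,0,0,0,0,0,0,-1,0,0,0,0,0,0,-1,0,0,0,0,0,0,-1,0,0,0,0,0,0,-1,0,0,0,0,0,0,-1,0,0,0,0,0,0]

```text
clock: 19.3
eef_pos: [515.8, -72.7, 90.0]
orientation: [[0.0, 0.996, -0.089], [0.0, -0.089, -0.996], [-1.0, 0.0, -0.0]]
wrist_force: [-6.2, 2.5, 19.6]
width: -0.1
```

Run:
```python
from h import *
sst()
```

```text
19.3 stapler xyz -1.14 -29.97 89.97 jaw -5.09 R [ 1.e-04  1.e-04 -1.e+00] F -6.4 1.9 19.6 M [ 0.23  1.07 -0.01] w -0.1
```

Emit:
send_rows:
  steps: [-1,-0.02,0.0005,0,0,0,0,-1,-0.03,0.0005,0,0,0,0,0,-0.03,0,0,0,0,0,0,0,0,-0.025,0,0,0,0,0,0,-0.03,0,0,0,0,0,0,-0.025,0,0,0,0,0,0,-0.016,0,0,0,0,0,0,0,0,0,0]
  force: 40

```text
clock: 20.1
eef_pos: [525.3, 24.3, 168.6]
orientation: [[-0.0, 0.996, -0.087], [0.0, -0.087, -0.996], [-1.0, -0.0, -0.0]]
wrist_force: [-1.0, -0.4, 0.4]
width: 42.9
```

Run:
```python
from h import *
import pickle
r.snapshot("side");r.snapshot("side");sst();ci=r.camera_info("wrist");im=r.snapshot("wrist")[:,:,::-1].copy();cv2.imwrite("pics/w10.png",im);pickle.dump(ci,open("w10.pkl","wb"))
```

```text
20.2 stapler xyz -0.74 66.12 168.55 jaw -5.02 R [-4.e-04 -4.e-04 -1.e+00] F -1.0 -0.8 -0.1 M [-0.02  0.01 -0.01] w 42.9
```

View pics/w10.png

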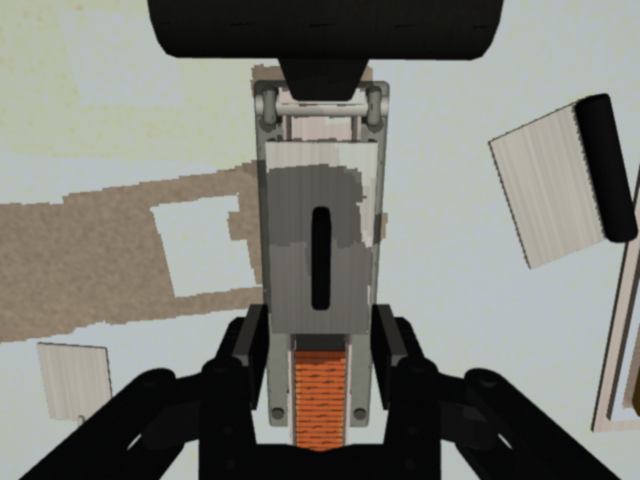

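Run:
```python
from h import *
import pickle
ci=pickle.load(open("w10.pkl","rb"))
q(ci,"tab",[[311.5,230],[330,230]],132);q(ci,"tab",[[312,290],[329.5,290]],132);q(ci,"tabends",[[320,207],[320,309.5]],132);q(ci,"cover edge",[[269,333],[371,333]],98)
```

```text
tab x [-4.6  4.6] mid 0.01 y [94.4 94.4]
tab x [-4.3  4.8] mid 0.28 y [61.6 61.6]
tabends x [-0.4 -0. ] mid -0.24 y [106.   50.1]
cover edge x [-32.6  33.3] mid 0.32 y [13.8 14.3]
```

Emit:
send_rows:
  steps: [0,0.01,0.001,0,0,0,0,0,0.015,0,0,0,0,0,0,0.015,0,0,0,0,0,0,0.01,0,0,0,0,0,0,0.008,0,0,0,0,0,0,0.004,0,0,0,0,0,0,0,0,0,0,0,0,0,0,0,0,0,0,0]

```text
clock: 21.05
eef_pos: [526.6, 23.3, 107.1]
orientation: [[0.001, 0.996, -0.088], [0.0, -0.088, -0.996], [-1.0, 0.001, -0.0]]
wrist_force: [0.3, 0.5, 0.0]
width: 42.5
```

Emit:
send_rows:
  steps: [-1,0,0,0,0,0,0,-1,0,0,0,0,0,0,-1,0,0,0,0,0,0,-1,0,0,0,0,0,0,-1,0,0,0,0,0,0,-1,0,0,0,0,0,0,-1,0,0,0,0,0,0,-1,0,0,0,0,0,0]

```text
clock: 21.85
eef_pos: [525.7, 23.4, 107.3]
orientation: [[-0.001, 0.996, -0.088], [0.0, -0.088, -0.996], [-1.0, -0.001, -0.0]]
wrist_force: [-2.8, 0.6, 6.5]
width: 9.3
```

Run:
```python
from h import *
sst()
```

```text
21.85 stapler xyz -0.17 66.7 107.27 jaw -5.07 R [-7.e-04  2.e-04 -1.e+00] F -2.9 0.3 6.5 M [ 0.    0.59 -0.22] w 9.3
```

Emit:
send_rows:
  steps: [-1,0,0,0.004,0,0,0,-1,0,0,0.007,0,0,0,-1,0,-0.0001,0.009,0,0,0,-1,0,0,0.01,0,0,0,-1,0,-0.0001,0.01,0,0,0,-1,0,0,0.01,0,0,0,-1,0,-0.0001,0.009,0,0,0,-1,0,0,0.006,0,0,0]

```text
clock: 22.65
eef_pos: [519.6, -41.3, 107.3]
orientation: [[-0.001, 0.996, -0.089], [0.001, -0.089, -0.996], [-1.0, -0.001, -0.001]]
wrist_force: [-4.5, 3.9, 7.3]
width: 9.4
```

Run:
```python
from h import *
sst()
```

```text
22.65 stapler xyz -0.26 1.67 107.28 jaw -5.1 R [-9.e-04  1.e-03 -1.e+00] F -4.9 3.5 7.3 M [ 0.58  0.53 -0.2 ] w 9.4
```

Smooth: about 3.5 N, just the rail friction. About 65 mm remain.

Emit:
send_rows:
  steps: [-1,0,0,0.008,0,0,0,-1,0,-0.0001,0.009,0,0,0,-1,0,0,0.01,0,0,0,-1,0,-0.0001,0.01,0,0,0,-1,0,0,0.009,0,0,0,-1,0,-0.0001,0.007,0,0,0,-1,0,0,0.005,0,0,0,-1,0,0,0.002,0,0,0]

```text
clock: 23.45
eef_pos: [513.9, -101.0, 107.3]
orientation: [[-0.001, 0.996, -0.089], [0.001, -0.089, -0.996], [-1.0, -0.001, -0.001]]
wrist_force: [-3.2, 4.3, 7.3]
width: 9.5
```

Run:
```python
from h import *
sst()
```

```text
23.45 stapler xyz -0.38 -58.28 107.28 jaw -5.1 R [-1.2e-03  9.0e-04 -1.0e+00] F -3.6 3.9 7.3 M [ 0.52  0.59 -0.21] w 9.5
```

Emit:
send_rows:
  steps: [-1,0,0,0.002,0,0,0,-1,0,0,0.002,0,0,0,-1,0,0,0.001,0,0,0,-1,0,0,0.0005,0,0,0,-1,0,0,0,0,0,0,-1,0,0,0,0,0,0,-1,0,0,0,0,0,0,-1,0,0,0,0,0,0]

```text
clock: 24.25
eef_pos: [513.6, -104.7, 107.3]
orientation: [[-0.001, 0.996, -0.089], [0.003, -0.089, -0.996], [-1.0, -0.001, -0.003]]
wrist_force: [-2.6, 12.1, 8.3]
width: 9.0
```

Run:
```python
from h import *
sst()
```

```text
24.25 stapler xyz -0.34 -61.96 107.3 jaw -5.11 R [-0.001   0.0031 -1.    ] F -3.7 11.8 8.3 M [ 1.87  0.43 -0.23] w 9.0
```

Emit:
send_rows:
  steps: [-1,0,0,0.0005,0,0,0,-1,0,0,0.0005,0,0,0,-1,0,0,0,0,0,0,-1,0,0,0,0,0,0,-1,0,0,0,0,0,0,-1,0,0,0,0,0,0,-1,0,0,0,0,0,0,-1,0,0,0,0,0,0]

```text
clock: 25.05
eef_pos: [513.6, -104.7, 107.3]
orientation: [[-0.001, 0.996, -0.09], [0.005, -0.09, -0.996], [-1.0, -0.001, -0.004]]
wrist_force: [-2.4, 18.2, 9.1]
width: 9.0
```

Run:
```python
from h import *
sst()
```

```text
25.05 stapler xyz -0.36 -61.99 107.28 jaw -5.14 R [-0.001   0.0046 -1.    ] F -4.1 17.9 9.1 M [ 2.83  0.38 -0.19] w 9.0
```

Hard stop: no travel and the force is rising. Now I'll release, raise and check.

Emit:
send_rows:
  steps: [0,0,0,-0.001,0,0,0,0,0,0,0,0,0,0,0,0,0,0,0,0,0,0,0,0,0,0,0,0,0,0,0,0,0,0,0,0,-0.01,0,0,0,0,0,0,-0.025,0,0,0,0,0,0,-0.035,0,0,0,0,0]

```text
clock: 25.85
eef_pos: [513.0, -106.5, 176.8]
orientation: [[-0.003, 0.996, -0.088], [0.001, -0.088, -0.996], [-1.0, -0.003, -0.0]]
wrist_force: [0.4, -0.7, -1.0]
width: 42.6
```

Emit:
send_rows:
  steps: [0,-0.045,0,0,0,0,0,0,-0.045,0,-0.02,0,0,0,0,-0.03,0,-0.03,0,0,0,0,0,0,-0.02,0,0,0,0,0,0,0,0,0,0,0,0,0,0,0,0,0,0,0,0,0,0,0,0,0,0,0,0,0,0,0]

```text
clock: 26.65
eef_pos: [519.9, -37.6, 296.3]
orientation: [[-0.001, 0.996, -0.089], [-0.0, -0.089, -0.996], [-1.0, -0.001, 0.0]]
wrist_force: [-0.6, -0.2, -0.3]
width: 43.0
```

Run:
```python
from h import *
sst();ci=r.camera_info("wrist");im=r.snapshot("wrist")[:,:,::-1].copy();cv2.imwrite("pics/w11.png",im)
cv2.imwrite("pics/w11z.png",cv2.resize(im[100:400,220:420],None,fx=2,fy=2,interpolation=2))
import pickle;pickle.dump(ci,open("w11.pkl","wb"))
cv2.imwrite("pics/sc11.png",r.snapshot("scene")[:,:,::-1])
im=r.snapshot("side")[:,:,::-1];cv2.imwrite("pics/s11.png",cv2.resize(im[220:360,270:400],None,fx=4,fy=4,interpolation=2))
```

```text
26.65 stapler xyz -0.27 5.37 296.26 jaw -5.09 R [-1.2e-03 -1.0e-04 -1.0e+00] F -0.6 -0.3 -0.3 M [ 0.02 -0.05 -0.  ] w 43.0
```

View pics/w11.png

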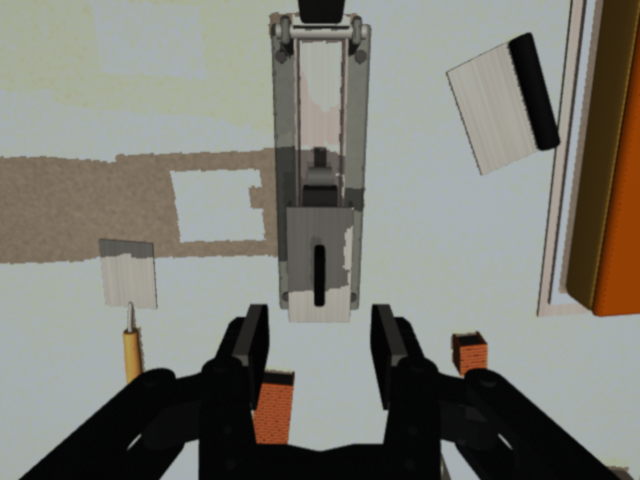

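View pics/sc11.png

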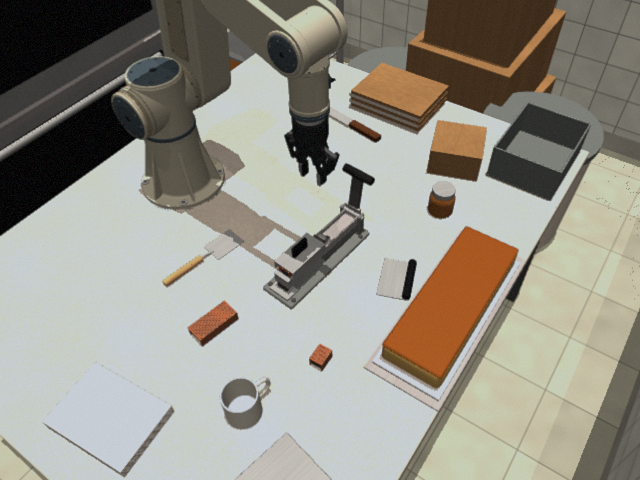

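View pics/s11.png

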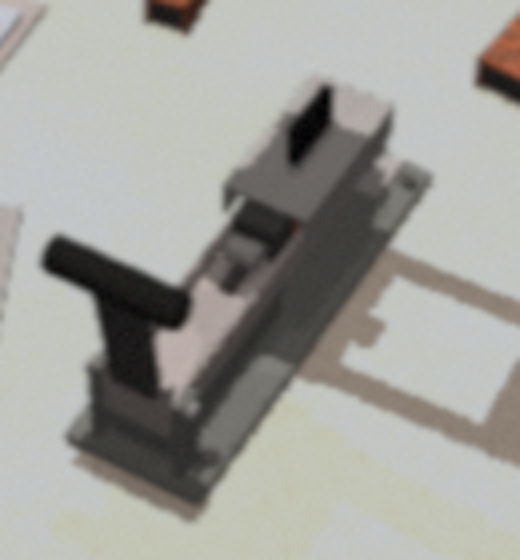

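Run:
```python
from h import *
import pickle
ci=pickle.load(open("w11.pkl","rb"))
q(ci,"front edge",[[289,322],[350,322]],98);q(ci,"rear edge",[[288,207],[354,207]],98);q(ci,"tab",[[320,245.5],[320,306]],132)
sst(); r.close_job()
```

```text
front edge x [-30.3  31.9] mid 0.76 y [-115.3 -114.9]
rear edge x [-28.8  31.7] mid 1.44 y [5.  5.4]
tab x [0.6 1. ] mid 0.81 y [-20.1 -78.2]
26.8 stapler xyz -0.06 5.6 296.43 jaw -5.09 R [-7.e-04  0.e+00 -1.e+00] F 0.4 1.1 -0.5 M [-0.01  0.05  0.02] w 42.9
the job is handed in; nothing more can be done
```

The 34 × 110 mm strip is loaded and flat in the channel, the cover rail is fully closed over it, and the job was handed in at 26.8 s. I pushed the follower back with the strip's end, lowered the strip to the floor and slid it against the nose. After letting go, I pressed it down at both ends and slid the cover shut by its tab.

**Last checks**
- **Strip:** its top measured 89.9 mm near the front and 90.0 mm near the rear while pressed (about 37 N and 20 N); 90 mm means flat on the floor.
- **Rail:** it slid with about 4 N and then met a hard stop, where the force rose to 18 N with no further travel. The cover's front edge is at y −115 mm in the stapler's frame, which is fully closed.
- **Release:** the gripper is open and about 160 mm above the closed cover's tab, with wrist force about zero.
- **Other objects:** in the last scene picture the wide strip, stub, jar, mug and scraper are where they started.

**Small disagreements**
- The opening under grip read 31.5 mm, not the strip's 34 mm; the camera measured 34–35 mm.
- The strip met the nose about 1 mm nearer the tail than my measured stapler frame predicted, within the 2 mm calibration.
- I did not push the follower to its hard stop, because the strip already cleared the nose.

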